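# Put the light-sensitive emulsion away in the push-to-open drawer

### The arm

A 6-joint arm with a two-finger parallel gripper is mounted at the origin on the work surface. World frame = base frame: x ahead of the robot, y to its left, z up, the work surface at z = 0. Lengths are in m, angles in rad, forces in N, time in s.
With the tool pointing down it reaches from about 0.3 to 0.875 m from the base axis. Payload 6.4 kg.
Tool frame: the origin (TCP) lies midway between the tips of the shut fingers; the grasp point (between the pads) lies 19 mm behind it; z points along the fingers, y is the line along which they close (so a half turn about z gives the same grasp; the last joint's range is limited). The gripper opens to 85 mm and grips with 20 to 120 N. Pads are 22 mm wide; open, the fingers measure 114 mm over their backs; the gripper's body (76 mm by 85 mm) begins 54 mm behind the grasp point. The pads swing forward as they close: fully open they stand 13 mm farther back than shut.
Start: joints at [0.988, 0.181, 1.607, -0, 1.354, -0.206], TCP at [0.212, 0.535, 0.231] pointing down, gripper open.
Joint ranges: [-2.99, 2.99], [-0.89, 2.07], [0.3, 2.58], [-1.14, 4.28], [0, 2.63], [-3.12, 3.12]. Speed limits (rad/s): [2.57, 2.57, 3.01, 3.14, 3.14, 3.14].

### API

Orientations are given as a unit quaternion [w, x, y, z].
In Python, from bench import sensors, vision, ctrl gives the robot as it stands.
- The arm moves only by the tool carry_out, never from a script. Its argument "deltas" is text: rows parted by semicolons, each of 7 numbers parted by spaces: the shift along the tool's x, y, z in mm, then the turn, a rotation vector about the tool's x, y, z in rad, then the closure, from 0 (fully open) to 1 (shut). In form: tx ty tz ax ay az claw; .... A call has 1 to 12 rows; each row is the pose to reach, as a shift and turn from the pose commanded when the call began, along the tool's axes at that moment; what a row does not reach only later rows make up. A row lasts 1/8 s, in which the tool goes at most 62.5 mm and 10.7 degrees, less where a joint would pass 70% of its speed; a pose out of reach is approached as far as the arm can. A call with a gripper value outside its range is refused whole. The fingers move at their own pace and stop on an object; the grip force is fixed at half the most. Time passes only in rows, so rows that repeat a pose let the fingers close. It gives the time, the measured TCP pose, the force, the opening and the grip force at its end, in the units of the state.
- sensors.get_obs(): the state, without advancing time (a new reading comes with each control period).
- vision.camera(name): name is "scene" or "top" or "wrist"; returns the picture (420x560x3 uint8, blue, green, red); there is no depth.
- vision.camera_model(name): a dict with "K" (3x3 intrinsics, pixels), "k1" (the pictures are not rectified: a ray, as slopes to the right and down, at radius r is drawn at 1 + k1 r^2 times it, then the intrinsics apply), "extrinsics" (4x4, takes a point from world to camera coordinates); the wrist camera has in their place "hand_eye" (4x4, takes a point from camera to tool coordinates, whose origin is the TCP and whose axes are the flange's). Camera axes: x right, y down, z forward; pixel columns grow to the right and rows downward; lengths in m; the calibration is good to about 2 mm. A picture is of the moment at which its call begins: read the wrist's pose just before it. camera_model takes no time and is no camera call.
- ctrl.hand_in(): hands the job in; it is judged then, once.
The state is a dict: "time_s": time; "q": joint angles; "dq": joint speeds; "joint_efforts": joint torques, N m; "eef_pos": TCP position; "eef_rot": TCP orientation; "wrist_force": force on the tool from outside, world axes, zero at the start; "torque": the same for the moment, N m; "opening": opening from 0.0 (shut) to 1.0 (fully open); "grasp_force": force on a finger pad.
Only numpy, scipy, OpenCV 4.12 (cv2) and the standard library are available. Lean on these libraries where they do the work, as an engineer would, in place of code of your own. Each camera call takes 0.05 s, during which the arm holds its last target. There are 200 camera calls.

### The job

Put the black pot with the green lid away in the drawer of the little grey light-tight cabinet: the drawer has no handle, so press its yellow front until the catch lets go and it springs out, stand the pot in it upright, then press the drawer shut until it stays shut by itself. Press gently, feeling for the soft stop instead of forcing it, set the pot down without dropping or tipping it, and leave the other pots and the squeegee where they are.

Things in the scene. Friction and masses are not known exactly. Their poses are not given: they have to be found in the camera images.
- cabinet: low grey steel cabinet fixed to the table, 250 mm deep, 200 mm wide, 96 mm high, with a yellow panel on top, open at the front where the drawer slides in. Origin: on the table, under the middle of its front face; x runs level into the cabinet (away from its front), z up
- drawer (a joint): how far the drawer stands out of its caught (shut) place, in m: about 0 caught, 0.095 fully out, negative while pressed in past it (-0.030 at most). Push-push catch: pressed in from 0 to a soft buffer and let go, it springs out; pushed in from out to the same buffer and let go, it returns to 0 and stays. The buffer lies 11 to 24 mm past 0: it differs each time and cannot be seen
- drawer_front (a point): middle of the outer face of the drawer's yellow front (178 mm wide, from 12 to 82 mm above the table, 24 mm thick), 34 mm in front of the cabinet's face when caught. Axes as the cabinet: press along +x. Its spring pushes out with 4 N when out, 7 to 9 N when shut; the buffer adds 14 N per mm, and the catch has switched when it is felt. Pressed less deep, nothing switches. Over 22 N harms it
- drawer_floor (a point): middle of the drawer's inner floor, 16 mm above the table; moves with the drawer, axes as the cabinet. Inside, the drawer is 111 mm long (x; the front's inner face lies 55.5 mm to -x of this point) and 168 mm wide (y); side walls rise 14 mm above this floor, the front 66 mm. Fully out, the first 105 mm behind the front's inner face are clear of the cabinet and open above
- emulsion_pot: closed black pot with a green lid, the one to put away: round, 46 mm across, 56 mm tall, about 0.14 kg. Origin: centre of its underside, z up
- red_pot: closed red ink pot with a white lid, same size; leave it alone. Origin: centre of its underside
- blue_pot: closed blue ink pot with a white lid, same size; leave it alone. Origin: centre of its underside
- squeegee: printing squeegee lying flat: wooden bar 34 x 180 mm, 24 mm high, with a black rubber blade; leave it alone. Origin: under the middle of the bar, long side along its y
There are look-alikes about, which are no part of the job. What is meant by the emulsion_pot is not brown, pink or purple, and is the smaller of those in its own colour.

How it is judged:
By the outcome, as a careful person would: the job done as asked, in the order asked, and still so for the second after the job is handed in, with the robot touching nothing.
It also fails if it takes over 70 s, if anything falls off the work surface, if the arm or the gripper's body presses on something with over 40 N, if the wrist force passes 120 N, or if a joint passes its speed limit or range.

## Working session

There is one attempt and no reset: what is moved stays moved. The work goes in short steps, Python scripts to look and compute and a tool call to move; the robot and the scene stay as the last step left them, time stands still between calls to the robot, and variables do not carry over. Pictures are saved under pics/ and viewed, at most 10 in all, crops included, and the job is handed in when it is done.

Besides the shell and the picture viewer there is one more tool, called after "Emit:" as a command line: name --argument value ..., lists and objects as JSON in quotes. carry_out: Moves the arm, as the interface text tells. Its arguments: {"type":"object","properties":{"deltas":{"type":"string"}},"required":["deltas"]}

```bash
mkdir -p pics; cat > h.py <<'E'
import numpy as np,cv2
from bench import sensors,vision,ctrl
from scipy.spatial.transform import Rotation as R
def ray(name,px,obs=None):
    m=vision.camera_model(name);K=np.array(m["K"]);k1=m["k1"]
    d=np.linalg.solve(K,[px[0],px[1],1.])[:2];u=d.copy()
    for _ in range(20): u=d/(1+k1*(u@u))
    v=np.array([u[0],u[1],1.])
    if name!="wrist":
        E=np.array(m["extrinsics"]);return -E[:3,:3].T@E[:3,3],E[:3,:3].T@v
    H=np.array(m["hand_eye"]);o=obs or sensors.get_obs();q=o["eef_rot"]
    T=R.from_quat([q[1],q[2],q[3],q[0]]).as_matrix()
    return np.array(o["eef_pos"])+T@H[:3,3],T@H[:3,:3]@v
def at(name,px,z,obs=None):
    o,d=ray(name,px,obs);return o+d*(z-o[2])/d[2]
def tool(p,obs=None):
    o=obs or sensors.get_obs();q=o["eef_rot"]
    return R.from_quat([q[1],q[2],q[3],q[0]]).as_matrix().T@(np.array(p)-o["eef_pos"])*1000
E
python3 - <<'E'
from h import *
a=sensors.get_obs();print(a)
for n in("scene","top","wrist"):
    cv2.imwrite(f"pics/{n}0.png",vision.camera(n))
    print(n,vision.camera_model(n))
E
```

```text
{'time_s': 0.0, 'q': array([ 9.87696921e-01,  1.81591993e-01,  1.60801849e+00, -9.47409064e-07,
        1.35378273e+00, -2.06285226e-01]), 'dq': array([-8.69847766e-04,  1.19049687e-03, -1.80362882e-03, -1.87606400e-04,
        2.16752874e-06,  2.35549150e-03]), 'joint_efforts': array([ 6.54951054e-04, -4.44876087e+01, -3.51332688e+01, -2.99909898e-04,
        9.18939302e-03, -7.72417916e-07]), 'eef_pos': array([0.21123997, 0.53419362, 0.23035043]), 'eef_rot': array([-3.45752017e-04,  1.87294235e-01,  9.82303445e-01, -8.31238617e-04]), 'wrist_force': array([-0.64228714,  0.30324838,  0.37243652]), 'torque': array([0.02025597, 0.00428269, 0.0004715 ]), 'grasp_force': 0.0, 'opening': 0.9978311793237299}
scene {'K': array([[527.08258114,   0.        , 275.84345471],
       [  0.        , 527.08258114, 207.64810997],
       [  0.        ,   0.        ,   1.        ]]), 'k1': -0.020325425766888512, 'extrinsics': array([[ 0.17254604,  0.98498686, -0.00536241, -0.19573436],
       [ 0.67556201, -0.12230061, -0.72708908, -0.29233644],
       [-0.71682902,  0.12183371, -0.68652218,  1.5786544
[... 369 characters left out ...]
-0.17899238,  0.53745408],
       [ 0.17888594,  0.0068835 , -0.98384574,  1.17503668],
       [ 0.        ,  0.        ,  0.        ,  1.        ]])}
wrist {'K': array([[328.60354801,   0.        , 280.62124555],
       [  0.        , 328.60354801, 209.75415286],
       [  0.        ,   0.        ,   1.        ]]), 'k1': -0.020953089129757612, 'hand_eye': array([[-6.72349698e-05, -9.60325173e-01, -2.78882694e-01,
         7.02711292e-02],
       [ 9.99999911e-01, -1.80632600e-04,  3.80916678e-04,
        -4.23107256e-04],
       [-4.16179181e-04, -2.78882644e-01,  9.60325100e-01,
        -1.41816597e-01],
       [ 0.00000000e+00,  0.00000000e+00,  0.00000000e+00,
         1.00000000e+00]])}
```

View pics/top0.png

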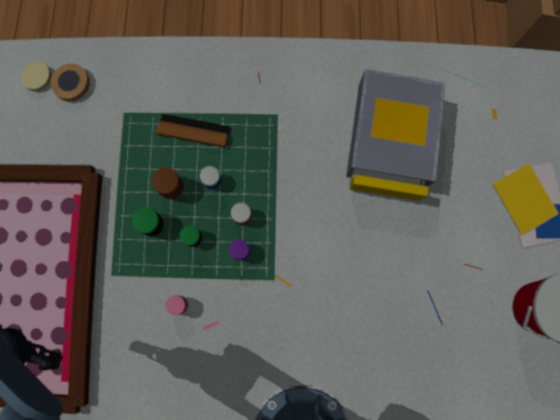

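View pics/scene0.png

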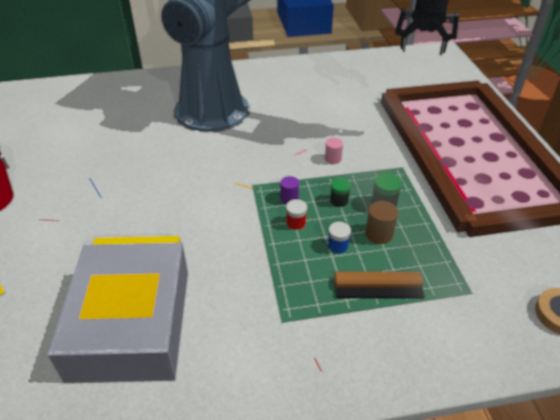

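Top view: green lids at (146,221), which is large, and (190,236), which is small. The scene view shows the same two at (386,190), large and green-bodied, and (340,191), small and black-bodied. The small one fits the description. The cabinet is around (398,130) in the top view with its front facing the robot. I'll confirm both with enlarged crops.

```bash
python3 - <<'E'
import cv2,numpy as np
s=cv2.imread("pics/scene0.png");t=cv2.imread("pics/top0.png")
a=cv2.resize(s[160:260,265:415],None,fx=5,fy=5,interpolation=2)[:, :400*2]
a=cv2.resize(s[165:245,265:415],None,fx=5,fy=5,interpolation=2)
b=cv2.resize(t[55:205,335:455],None,fx=4,fy=4,interpolation=2)
cv2.imwrite("pics/a.png",a);cv2.imwrite("pics/b.png",b)
E
```

```text
(no output)
```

View pics/a.png

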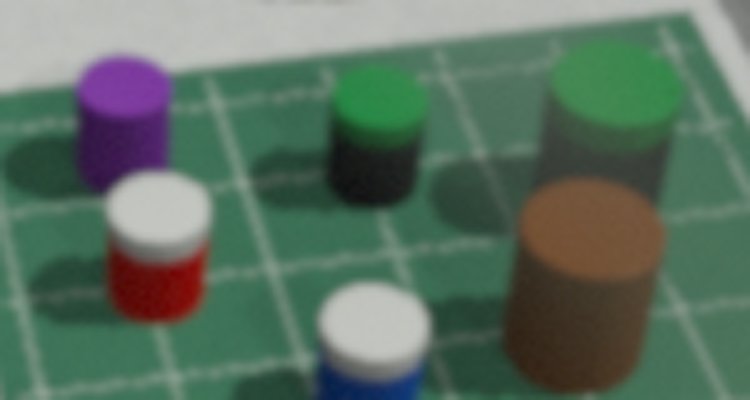

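View pics/b.png

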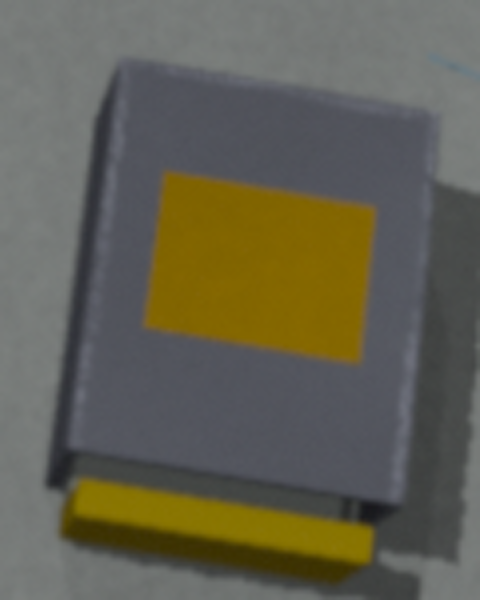

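The crops confirm it: the small pot at scene (340,191) has a black body and a green lid, and the taller one is its look-alike. In crop b, the cabinet top's corners are at (120,60), (438,112), (400,502) and (70,450), and the yellow front's inner top edge runs from (75,482) to (373,527).

```bash
cat >> h.py <<'E'
def cabfit(P):  # P: BL BR FR FL world at z .096 (seen facing the robot: left=+y)
    m=np.array([[.25,.1],[.25,-.1],[0,-.1],[0,.1]]);Q=np.array(P)[:,:2]
    mc,qc=m-m.mean(0),Q-Q.mean(0)
    th=np.arctan2((mc[:,0]*qc[:,1]-mc[:,1]*qc[:,0]).sum(),(mc*qc).sum())
    r=np.array([[np.cos(th),-np.sin(th)],[np.sin(th),np.cos(th)]])
    o=Q.mean(0)-r@m.mean(0);return o,th,(m@r.T+o-Q)*1000
E
python3 - <<'E'
from h import *
t=cv2.imread("pics/top0.png").astype(int);s=cv2.imread("pics/scene0.png").astype(int)
P=[at("top",(335+u/4-.4,55+v/4-.4),.096) for u,v in[(120,60),(438,112),(400,502),(70,450)]]
o,th,res=cabfit(P);print("cab",o,th,res.round(1))
r=np.array([[np.cos(th),-np.sin(th)],[np.sin(th),np.cos(th)]])
for u,v in[(75,482),(373,527)]:
    p=at("top",(335+u/4-.4,55+v/4-.4),.082)[:2];print("front inner edge local",r.T@(p-o))
for n,im,(x0,x1,y0,y1) in(("top",t,(175,205,222,250)),("scene",s,(328,353,176,197))):
    c=im[y0:y1,x0:x1];m=(c[...,1]>1.9*c[...,2])&(c[...,1]>105)
    b,g,r_=[c[...,i] for i in range(3)]
    ys,xs=np.nonzero(m);print(n,len(xs),xs.mean()+x0,ys.mean()+y0,at(n,(xs.mean()+x0,ys.mean()+y0),.056))
print("eye top(190.5,235.5)",at("top",(190.5,235.5),.056),"scene",at("scene",(340.5,184.3),.056))
for n,px in(("red",(241,213)),("purple",(239.5,249.5)),("blue",(210,177)),("biggreen",(147,221))):print(n,at("top",px,.056))
a=sensors.get_obs();print(tool([*at("top",(190.5,235.5),.056)[:2],.1]))
E
```

```text
cab [ 0.60634263 -0.20125647] -0.13871432283824914 [[ 1.8  1.3]
 [ 0.2 -0.6]
 [-1.8 -2.4]
 [-0.2  1.7]]
front inner edge local [-0.0142409   0.09130652]
front inner edge local [-0.0123182 -0.0867625]
top 0 nan nan [nan nan nan]
scene 201 340.681592039801 184.11940298507463 [0.4603583  0.27373918 0.056     ]
eye top(190.5,235.5) [0.45810942 0.26868446 0.056     ] scene [0.46091321 0.27314797 0.056     ]
red [0.51399292 0.1520527  0.056     ]
purple [0.42807915 0.15286594 0.056     ]
blue [0.5993032  0.22884395 0.056     ]
biggreen [0.48997002 0.37404246 0.056     ]
[-327.25486691 -156.04261525  130.71812433]<stdin>:11: RuntimeWarning: Mean of empty slice.
  ret = ret.dtype.type(ret / rcount)
```

```bash
cat >> h.py <<'E'
O=np.array([.6063,-.2013]);TH=-.1387
CX=np.array([np.cos(TH),np.sin(TH)]);CY=np.array([-CX[1],CX[0]])
def cab(x,y,z): return np.r_[O+x*CX+y*CY,z]
def loc(p): d=np.array(p)[:2]-O;return np.r_[d@CX,d@CY,p[2]]
def yawerr(obs=None): # tool-z turn to align tool x with -cab x
    q=(obs or sensors.get_obs())["eef_rot"];M=R.from_quat([q[1],q[2],q[3],q[0]]).as_matrix()
    return (M.T@np.r_[-CX,0]),np.arctan2(*(M.T@np.r_[-CX,0])[[1,0]])
E
python3 - <<'E'
from h import *
print(tool(cab(-.095,0,.2)),yawerr(),cab(-.095,0,.2))
E
```

```text
[-545.59647686 -561.08855808   31.19968262] (array([ 9.71809855e-01, -2.35765357e-01,  5.50126941e-04]), np.float64(-0.23800608756913727)) [ 0.51221233 -0.18816571  0.2       ]
```

Emit:
carry_out --deltas "-546 -561 31 0 0 -0.238 1;-546 -561 31 0 0 -0.238 1;-546 -561 31 0 0 -0.238 1;-546 -561 31 0 0 -0.238 1;-546 -561 31 0 0 -0.238 1;-546 -561 31 0 0 -0.238 1;-546 -561 31 0 0 -0.238 1;-546 -561 31 0 0 -0.238 1;-546 -561 31 0 0 -0.238 1;-546 -561 31 0 0 -0.238 1;-546 -561 31 0 0 -0.238 1;-546 -561 31 0 0 -0.238 1"

```text
time_s: 1.65
eef_pos: [0.4994, -0.1568, 0.2015]
eef_rot: [0.0, 0.07, 0.998, 0.0]
wrist_force: [1.0, 0.5, -0.2]
opening: 0.005
grasp_force: 0.0
```

```bash
python3 - <<'E'
from h import *
print(sensors.get_obs(),tool(cab(-.095,0,.2)),yawerr())
E
```

```text
{'time_s': 1.65, 'q': array([-5.31414802e-01,  9.49265213e-02,  1.76620529e+00,  2.49879235e-04,
        1.28044860e+00, -1.96298607e+00]), 'dq': array([-0.63691977,  0.71779069, -0.71860648,  0.00502428, -0.00947394,
       -0.63952142]), 'joint_efforts': array([  1.41474701, -41.9741714 , -30.07475853,  -0.2719815 ,
         0.13462956,   0.79199156]), 'eef_pos': array([ 0.49942562, -0.15683884,  0.20151771]), 'eef_rot': array([5.88175131e-05, 6.95920032e-02, 9.97575530e-01, 1.04443951e-04]), 'wrist_force': array([ 0.98682081,  0.52299792, -0.21391676]), 'torque': array([-0.0014648 , -0.06229989, -0.01234347]), 'grasp_force': 0.0, 'opening': 0.005314681243150838} [-17.01232974 -29.24837328   1.51312908] (array([ 9.99999817e-01, -5.96587569e-04, -1.02942082e-04]), np.float64(-0.0005965876070974846))
```

Emit:
carry_out --deltas "-17 -29 40 0 0 0 1;-17 -29 90 0 0 0 1;-17 -29 90 0 0 0 1;-17 -29 90 0 0 0 1"

```text
time_s: 2.15
eef_pos: [0.5125, -0.1858, 0.1131]
eef_rot: [0.001, 0.069, 0.998, -0.0]
wrist_force: [-0.4, -0.3, 0.3]
opening: -0.003
grasp_force: 0.0
```

```bash
python3 - <<'E'
from h import *
o=sensors.get_obs();print(loc(o["eef_pos"]),o["wrist_force"],yawerr())
cv2.imwrite("pics/w1.png",vision.camera("top"))
E
```

```text
[-0.09502472  0.00233629  0.11312457] [-0.4050764  -0.33889059  0.27124081] (array([ 9.99999296e-01,  4.21691746e-04, -1.10869778e-03]), np.float64(0.000421692018133647))
```

Emit:
carry_out --deltas "0 -2 40 0 0 0 1;0 -2 66 0 0 0 1;-15 -2 66 0 0 0 1;-30 -2 66 0 0 0 1;-38 -2 66 0 0 0 1;-38 -2 66 0 0 0 1"

```text
time_s: 2.95
eef_pos: [0.5505, -0.1933, 0.0473]
eef_rot: [0.001, 0.069, 0.998, -0.001]
wrist_force: [-1.0, -0.1, -0.0]
opening: -0.002
grasp_force: 0.0
```

```bash
cat > f.py <<'E'
from h import *
o=sensors.get_obs();f=o["wrist_force"];print("t",o["time_s"],"loc mm",loc(o["eef_pos"])*1000,"F along cab x",f[:2]@CX,"y",f[:2]@CY,"z",f[2])
E
python3 f.py; python3 -c "
from h import *
w=vision.camera('wrist');t=vision.camera('top')[40:220,330:460]
t=cv2.resize(t,(303,420));cv2.imwrite('pics/c1.png',np.hstack([w[:,:480],t]))"
```

```text
t 2.95 loc mm [-56.39501878   0.16925151  47.28118668] F along cab x -1.02115049951629 y -0.21529467085915677 z -0.030486015137922283
```

View pics/c1.png

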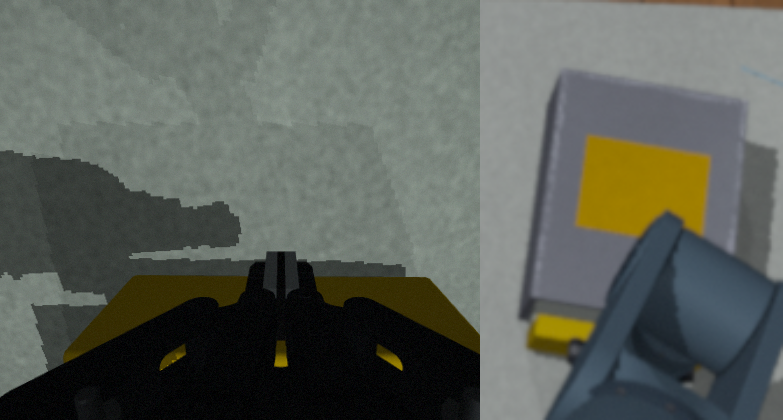

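The wrist view shows the shut fingers (column 281) centred on the yellow front, whose bottom edge spans columns 133–432, and not yet touching. Next I'll creep in to find contact.

Emit:
carry_out --deltas "-4 0 0 0 0 0 1;-8 0 0 0 0 0 1;-8 0 0 0 0 0 1"

```text
time_s: 3.42
eef_pos: [0.5574, -0.1943, 0.0457]
eef_rot: [0.0, 0.069, 0.998, -0.0]
wrist_force: [-0.8, 0.4, -0.7]
opening: -0.005
grasp_force: 0.0
```

```bash
python3 f.py
```

```text
t 3.425 loc mm [-49.40044506   0.17231142  45.72605342] F along cab x -0.8564567000302999 y 0.3330152559041584 z -0.7141900252179956
```

Emit:
carry_out --deltas "-4 0 0 0 0 0 1;-8 0 0 0 0 0 1;-8 0 0 0 0 0 1"

```text
time_s: 3.8
eef_pos: [0.5639, -0.1951, 0.0455]
eef_rot: [-0.002, 0.069, 0.998, 0.0]
wrist_force: [-6.7, 0.8, 3.6]
opening: 0.001
grasp_force: 3.4
```

```bash
python3 f.py
```

```text
t 3.8 loc mm [-42.89109152   0.30852319  45.49045754] F along cab x -6.797220825250139 y -0.1027681155246594 z 3.558769607962356
```

Emit:
carry_out --deltas "-2 0 0 0 0 0 1;-3 0 0 0 0 0 1;-3 0 0 0 0 0 1"

```text
time_s: 4.18
eef_pos: [0.5666, -0.1954, 0.0454]
eef_rot: [-0.002, 0.069, 0.998, 0.0]
wrist_force: [-7.5, 1.5, 4.9]
opening: -0.001
grasp_force: 3.5
```

```bash
python3 f.py; python3 -c "
from h import *
vision.camera('top')"; python3 f.py
```

```text
t 4.175 loc mm [-40.1366494    0.32673628  45.43547866] F along cab x -7.6221469747248785 y 0.40074694105255004 z 4.870978796585871
t 4.225 loc mm [-40.13268366   0.29076003  45.46908975] F along cab x -7.441441410990892 y -0.7863933521694267 z 5.248306448464095
```

Emit:
carry_out --deltas "-2 0 0 0 0 0 1;-3 0 0 0 0 0 1;-3 0 0 0 0 0 1"

```text
time_s: 4.6
eef_pos: [0.5695, -0.1958, 0.0454]
eef_rot: [-0.002, 0.069, 0.998, 0.0]
wrist_force: [-6.0, -0.4, 4.2]
opening: 0.0
grasp_force: 3.5
```

```bash
python3 f.py
```

```text
t 4.6 loc mm [-37.20240628   0.31107795  45.41097618] F along cab x -5.869883447201283 y -1.2198230103652465 z 4.1877259563205715
```

Emit:
carry_out --deltas "-2 0 0 0 0 0 1;-2 0 0 0 0 0 1"

```text
time_s: 4.85
eef_pos: [0.5715, -0.1962, 0.0454]
eef_rot: [-0.002, 0.069, 0.998, 0.0]
wrist_force: [-7.9, 0.5, 3.7]
opening: 0.0
grasp_force: 3.5
```

Emit:
carry_out --deltas "-2 0 0 0 0 0 1;-2 0 0 0 0 0 1"

```text
time_s: 5.1
eef_pos: [0.5734, -0.1964, 0.0454]
eef_rot: [-0.002, 0.069, 0.998, 0.0]
wrist_force: [-7.7, 0.8, 5.8]
opening: -0.002
grasp_force: 3.7
```

Emit:
carry_out --deltas "-2 0 0 0 0 0 1;-2 0 0 0 0 0 1"

```text
time_s: 5.35
eef_pos: [0.5753, -0.1967, 0.0454]
eef_rot: [-0.002, 0.069, 0.998, 0.0]
wrist_force: [-7.6, 0.3, 5.4]
opening: 0.001
grasp_force: 3.8
```

Emit:
carry_out --deltas "-2 0 0 0 0 0 1;-2 0 0 0 0 0 1"

```text
time_s: 5.6
eef_pos: [0.5773, -0.197, 0.0454]
eef_rot: [-0.002, 0.069, 0.998, 0.0]
wrist_force: [-7.8, 0.4, 4.5]
opening: 0.002
grasp_force: 3.8
```

Emit:
carry_out --deltas "-2 0 0 0 0 0 1;-2 0 0 0 0 0 1"

```text
time_s: 5.85
eef_pos: [0.5792, -0.1973, 0.0454]
eef_rot: [-0.002, 0.069, 0.998, 0.0]
wrist_force: [-8.3, 0.0, 6.0]
opening: 0.003
grasp_force: 3.9
```

Emit:
carry_out --deltas "-2 0 0 0 0 0 1;-2 0 0 0 0 0 1"

```text
time_s: 6.1
eef_pos: [0.5801, -0.1974, 0.0453]
eef_rot: [-0.003, 0.069, 0.998, 0.001]
wrist_force: [-12.8, 0.8, 8.7]
opening: 0.001
grasp_force: 6.4
```

The buffer is felt: the force rose to 12.8 N and motion nearly stopped. I'll back off and let the drawer follow out.

Emit:
carry_out --deltas "10 0 0 0 0 0 1;22 0 0 0 0 0 1;34 0 0 0 0 0 1;46 0 0 0 0 0 1;58 0 0 0 0 0 1;72 0 0 0 0 0 1;86 0 0 0 0 0 1;100 0 0 0 0 0 1;116 0 0 0 0 0 1;135 0 0 0 0 0 1;150 0 0 0 0 0 1;150 0 0 0 0 0 1"

```text
time_s: 7.6
eef_pos: [0.4338, -0.177, 0.0459]
eef_rot: [0.0, 0.07, 0.998, -0.0]
wrist_force: [0.5, 0.2, 0.3]
opening: -0.001
grasp_force: 0.0
```

```bash
python3 f.py; python3 - <<'E'
from h import *
a=sensors.get_obs();print(tool([.4595,.271,.18]))
t=vision.camera('top');cv2.imwrite('pics/t2.png',t)
E
```

```text
t 7.6 loc mm [-1.74234184e+02  1.66046368e-01  4.59108826e+01] F along cab x 0.44268789234319006 y 0.2403211852349217 z 0.3261865323254488
[  36.7483462   447.24013016 -134.21618463]
```

Emit:
carry_out --deltas "0 0 -60 0 0 0 0.25;0 40 -110 0 0 0 0.25;10 90 -155 0 0 0 0.25;20 150 -155 0 0 0 0.25;30 210 -155 0 0 0 0.25;37 270 -155 0 0 0 0.25;37 330 -155 0 0 0 0.25;37 390 -155 0 0 0 0.25;37 447 -155 0 0 0 0.25;37 447 -155 0 0 0 0.25;37 447 -155 0 0 0 0.25"

```text
time_s: 9.02
eef_pos: [0.4596, 0.271, 0.2005]
eef_rot: [-0.0, 0.069, 0.998, -0.0]
wrist_force: [-0.9, -0.4, -0.5]
opening: 0.751
grasp_force: 0.0
```

```bash
python3 f.py; python3 - <<'E'
from h import *
import json
o=sensors.get_obs();w=vision.camera('wrist');t=vision.camera('top')[60:240,330:460]
cv2.imwrite("pics/w2raw.png",w);cv2.imwrite("pics/t3raw.png",vision.camera('top'))
cv2.imwrite('pics/c2.png',np.hstack([w[:,:497],cv2.resize(t,(303,420))]))
print(o["eef_pos"],o["eef_rot"],o["opening"])
b,g,r=[w[...,i].astype(int) for i in range(3)]
m=((g>1.6*r)&(g>1.3*b)).astype(np.uint8);n,l,st,c=cv2.connectedComponentsWithStats(m)
for i in range(1,n):
    if st[i,4]>300:print(st[i],c[i],at("wrist",c[i],.056,o))
E
```

```text
t 9.025 loc mm [-210.56807815  447.44734469  200.52060588] F along cab x -0.8675699899532106 y -0.5432225006397268 z -0.4728132564587287
[0.45961625 0.27096255 0.20052061] [-5.18707904e-05  6.88021252e-02  9.97630304e-01 -2.05594780e-04] 0.7511580914300386
[   72    57   399   258 17737] [287.32835316 136.79821841] [0.40879068 0.28328999 0.056     ]
[ 392   93   58   66 3308] [420.97339782 125.28506651] [0.41464205 0.39692919 0.056     ]
[ 331  102   61   65 3277] [361.73268233 133.48092768] [0.41467477 0.34646552 0.056     ]
[ 272  110   63   62 3067] [304.59341376 140.25301598] [0.41368609 0.29754346 0.056     ]
[ 214  119  126  116 8847] [269.73629479 182.89747937] [0.44633124 0.26256507 0.056     ]
[ 156  127   66   61 2219] [194.54619198 153.97746733] [0.4121224  0.20175505 0.056     ]
[ 100  136   56   61 1454] [122.95392022 157.59559835] [0.40642432 0.13904827 0.056     ]
[ 342  154  108  112 8514] [405.40768147 215.57869392] [0.49338836 0.38103869 0.056     ]
[ 337  162   55   59 1242] [354.97584541 184.96618357] [0.45856227 0.33734279 0.056     ]
[ 171  185   61   54 2418] [
[... 516 characters left out ...]
9   50   48 1970] [425.40304569 281.3928934 ] [0.56355333 0.3984242  0.056     ]
[ 295  275   33   46 1128] [310.34131206 298.09840426] [0.5660902  0.28528724 0.056     ]
[244 279  55  44 936] [279.08333333 295.75106838] [0.55925041 0.25512257 0.056     ]
[ 201  285   44   47 1508] [224.10875332 309.1438992 ] [0.56673924 0.19869618 0.056     ]
[ 301  319   51   44 1400] [321.36214286 341.70285714] [0.61837546 0.29087916 0.056     ]
[ 257  323   48   43 1058] [285.71361059 348.25992439] [0.62128972 0.25338597 0.056     ]
[ 204  330   52   43 1255] [226.29641434 348.77211155] [0.6135376  0.19210132 0.056     ]
[411 385  42  21 585] [430.14188034 395.28717949] [0.70534318 0.40246542 0.056     ]
```

View pics/c2.png

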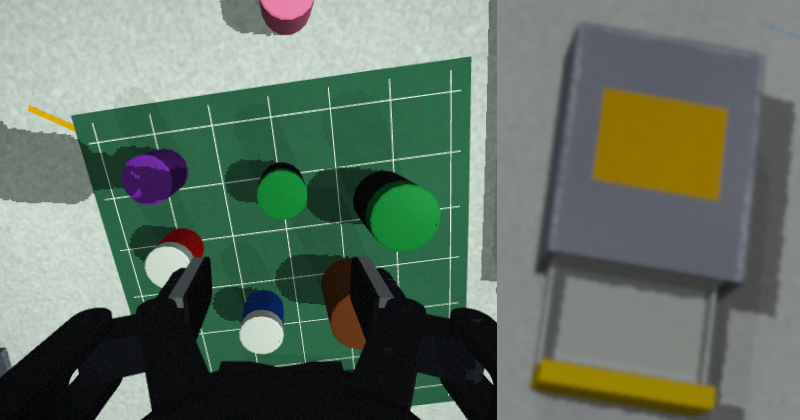

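Wrist view: the green-lid pot's lid centre is at (282.5,194), between the fingers' columns. The top view shows the drawer fully out with its front edge at the bottom. Now the pot and drawer positions.

```bash
python3 - <<'E'
from h import *
o=sensors.get_obs()
p=at("wrist",(282.5,194),.056,o);print("pot",p,tool([*p[:2],.014],o))
g=at("wrist",(405,216),.085,o);print("big",g, np.linalg.norm(at("wrist",(440,216),.085,o)-g))
w=cv2.imread("pics/w2raw.png").astype(int);c=w[160:226,250:316];m=(c[...,1]>2.2*c[...,2])&(c[...,1]>90)
n,l,st,ce=cv2.connectedComponentsWithStats(m.astype(np.uint8));i=1+st[1:,4].argmax();print(st[i],ce[i]+[250,160])
# drawer front inner top corners, crop scale 2.3308 from (330,60), x offset 497
for u,v in[(540,358),(716,386)]:
    q=at("top",(330+(u-497)/2.3308,60+v/2.3333),.082);print("front inner edge",loc(q))
E
```

```text
pot [0.45817211 0.27123123 0.056     ] [  1.83235969   1.25507367 186.7596347 ]
big [0.48379494 0.36933082 0.085     ] 0.029082056911564257
[   0   11   66   55 2497] [279.89106928 198.27312775]
front inner edge [-0.10597313  0.09075009  0.082     ]
front inner edge [-0.10597079 -0.08732813  0.082     ]
```

Emit:
carry_out --deltas "1 1 55 0 0 0 0.25;2 1 105 0 0 0 0.25;2 1 145 0 0 0 0.25;2 1 170 0 0 0 0.25;2 1 186 0 0 0 0.25;2 1 186 0 0 0 0.25;2 1 186 0 0 0 0.35;2 1 186 0 0 0 0.45;2 1 186 0 0 0 0.6;2 1 186 0 0 0 0.7;2 1 186 0 0 0 0.7;2 1 186 0 0 0 0.7"

```text
time_s: 10.68
eef_pos: [0.4588, 0.2723, 0.0163]
eef_rot: [0.001, 0.069, 0.998, 0.0]
wrist_force: [-0.3, -2.5, 5.8]
opening: 0.521
grasp_force: 60.9
```

```bash
python3 f.py; python3 - <<'E'
from h import *
o=sensors.get_obs();w=vision.camera('wrist');s=vision.camera('scene')[130:330,230:490]
cv2.imwrite('pics/c3.png',np.hstack([w[100:,100:460],cv2.resize(s,(416,320))]))
E
```

```text
t 10.675 loc mm [-211.51048199  448.65007245   16.33015191] F along cab x 0.08294560434789992 y -2.535920090504155 z 5.793901592233569
```

View pics/c3.png

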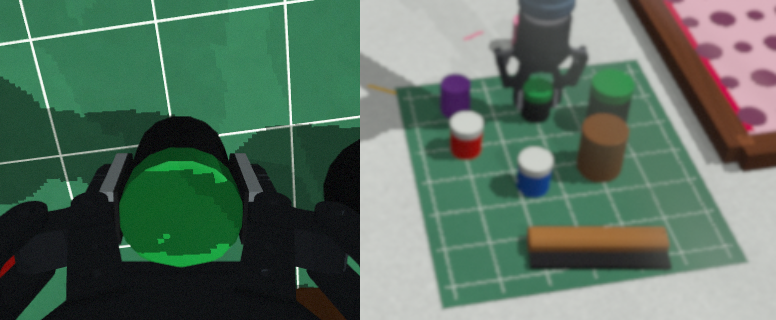

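The pot is held squarely (opening 0.52, about 44 mm; grip 61 N) and the neighbours are untouched. Now I'll lift and carry it.

Emit:
carry_out --deltas "0 0 -15 0 0 0 0.7;0 0 -50 0 0 0 0.7;0 0 -95 0 0 0 0.7;-10 -20 -135 0 0 0 0.7;-40 -70 -140 0 0 0 0.7;-70 -125 -140 0 0 0 0.7;-100 -180 -140 0 0 0 0.7;-130 -235 -140 0 0 0 0.7;-158 -290 -140 0 0 0 0.7;-158 -345 -140 0 0 0 0.7;-158 -400 -140 0 0 0 0.7;-158 -440 -140 0 0 0 0.7"

```text
time_s: 12.28
eef_pos: [0.5528, -0.1878, 0.1557]
eef_rot: [0.0, 0.07, 0.998, -0.0]
wrist_force: [0.7, 0.2, -2.2]
opening: 0.524
grasp_force: 61.7
```

Emit:
carry_out --deltas "0 -4 0 0 0 0 0.7;0 -8 0 0 0 0 0.7;0 -8 0 0 0 0 0.7"

```text
time_s: 12.65
eef_pos: [0.5523, -0.1925, 0.1549]
eef_rot: [0.0, 0.069, 0.998, 0.0]
wrist_force: [-0.1, 0.1, -1.9]
opening: 0.525
grasp_force: 61.8
```

```bash
python3 f.py; python3 - <<'E'
from h import *
o=sensors.get_obs();print(tool(cab(-.053,.001,.033)),o["opening"],o["grasp_force"],yawerr())
w=vision.camera('wrist');s=vision.camera('scene')[130:400,40:280]
cv2.imwrite('pics/c4.png',np.hstack([cv2.resize(w,(440,330)),cv2.resize(s,(293,330))]))
E
```

```text
t 12.65 loc mm [-54.68679083   1.24255409 154.94765336] F along cab x -0.10527153679973891 y 0.09935348743479666 z -1.8537978340944237
[ -1.68255376  -0.2712905  121.94765135] 0.5254744024495808 61.83459487510845 (array([ 9.99999543e-01,  9.55505830e-04, -3.26256775e-05]), np.float64(0.0009555059760864712))
```

View pics/c4.png

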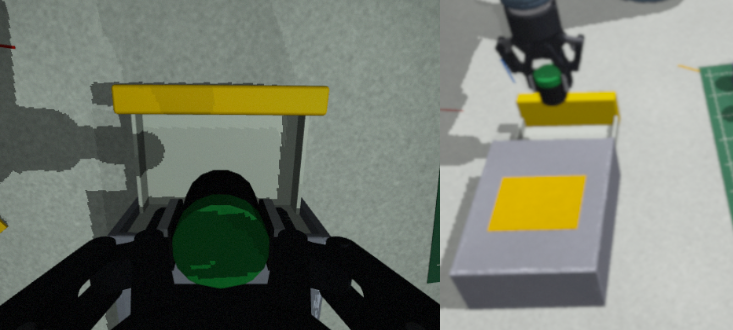

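The wrist view shows the pot (column 221) centred over the drawer, whose front spans columns 113–328. I'll lower it.

Emit:
carry_out --deltas "0 0 40 0 0 0 0.7;0 0 75 0 0 0 0.7;0 0 100 0 0 0 0.7;0 0 112 0 0 0 0.7;0 0 117 0 0 0 0.7;0 0 117 0 0 0 0.7"

```text
time_s: 13.5
eef_pos: [0.5527, -0.1935, 0.0384]
eef_rot: [0.0, 0.069, 0.998, -0.0]
wrist_force: [-0.6, -0.5, -1.3]
opening: 0.526
grasp_force: 61.8
```

Emit:
carry_out --deltas "0 0 1 0 0 0 0.7;0 0 2 0 0 0 0.7;0 0 2 0 0 0 0.7"

```text
time_s: 13.88
eef_pos: [0.5523, -0.1936, 0.036]
eef_rot: [0.0, 0.069, 0.998, -0.0]
wrist_force: [-1.2, -0.7, -2.0]
opening: 0.523
grasp_force: 61.8
```

Emit:
carry_out --deltas "0 0 1 0 0 0 0.7;0 0 2 0 0 0 0.7;0 0 2 0 0 0 0.7"

```text
time_s: 14.25
eef_pos: [0.5521, -0.1934, 0.0336]
eef_rot: [-0.0, 0.069, 0.998, 0.0]
wrist_force: [-0.6, -0.2, -2.2]
opening: 0.525
grasp_force: 61.8
```

Emit:
carry_out --deltas "0 0 1 0 0 0 0.7;0 0 1 0 0 0 0.7"

```text
time_s: 14.5
eef_pos: [0.5521, -0.1934, 0.0326]
eef_rot: [-0.0, 0.069, 0.998, 0.0]
wrist_force: [-0.1, 0.6, -2.5]
opening: 0.526
grasp_force: 61.8
```

Emit:
carry_out --deltas "0 0 1 0 0 0 0.7;0 0 1 0 0 0 0.7"

```text
time_s: 14.75
eef_pos: [0.5523, -0.1935, 0.0324]
eef_rot: [0.0, 0.069, 0.998, -0.0]
wrist_force: [-2.5, 0.9, 5.1]
opening: 0.524
grasp_force: 62.4
```

Contact with the floor is felt. I'll release and rise straight up.

Emit:
carry_out --deltas "0 0 0 0 0 0 0.45;0 0 0 0 0 0 0.38;0 0 0 0 0 0 0.3;0 0 0 0 0 0 0.2;0 0 0 0 0 0 0.15;0 0 0 0 0 0 0.15;0 0 -20 0 0 0 0.15;0 0 -50 0 0 0 0.15;0 0 -100 0 0 0 0.15;0 0 -140 0 0 0 0.15;0 0 -140 0 0 0 0.15"

```text
time_s: 16.12
eef_pos: [0.5549, -0.195, 0.1778]
eef_rot: [0.004, 0.069, 0.998, -0.002]
wrist_force: [-0.3, -1.0, -0.6]
opening: 0.848
grasp_force: 0.0
```

```bash
python3 f.py; python3 - <<'E'
from h import *
o=sensors.get_obs()
w=vision.camera('wrist');s=vision.camera('scene')[130:400,40:280]
cv2.imwrite('pics/c5.png',np.hstack([cv2.resize(w,(440,330)),cv2.resize(s,(293,330))]))
E
```

```text
t 16.125 loc mm [-51.76103182  -0.85504564 177.75800487] F along cab x -0.12718225489626447 y -1.0262621534909764 z -0.5933987612479108
```

View pics/c5.png

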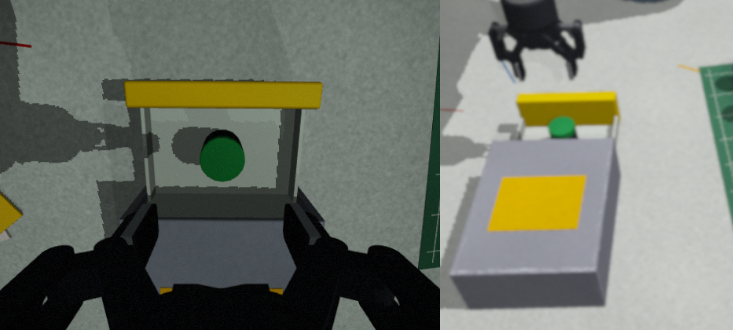

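The pot stands upright in the drawer at wrist (222,157), clear of the walls. Next I'll go around in front of the drawer.

Emit:
carry_out --deltas "50 0 0 0 0 0 1;100 0 0 0 0 0 1;125 0 0 0 0 0 1;125 0 0 0 0 0 1;125 0 40 0 0 0 1;125 0 90 0 0 0 1;125 0 125 0 0 0 1;125 0 125 0 0 0 1;125 0 125 0 0 0 1"

```text
time_s: 17.35
eef_pos: [0.4295, -0.1768, 0.0475]
eef_rot: [0.0, 0.069, 0.998, -0.0]
wrist_force: [0.2, -0.5, 0.5]
opening: 0.003
grasp_force: 0.0
```

```bash
python3 f.py;python3 -c "
from h import *
print(yawerr(),sensors.get_obs()['opening'])"
```

```text
t 17.35 loc mm [-1.78487969e+02 -1.31797573e-01  4.75408743e+01] F along cab x 0.2759247291005497 y -0.5022179070518533 z 0.4983242333434067
(array([ 9.99999541e-01,  3.92790045e-05, -9.57602543e-04]), np.float64(3.927902248718044e-05)) 0.002744648535094245
```

Emit:
carry_out --deltas "-10 0 0 0 0 0 1;-20 0 0 0 0 0 1;-28 0 0 0 0 0 1;-31 0 0 0 0 0 1;-33 0 0 0 0 0 1;-35 0 0 0 0 0 1;-37 0 0 0 0 0 1;-39 0 0 0 0 0 1;-41 0 0 0 0 0 1;-43 0 0 0 0 0 1;-46 0 0 0 0 0 1;-49 0 0 0 0 0 1"

```text
time_s: 18.85
eef_pos: [0.4769, -0.183, 0.0466]
eef_rot: [-0.0, 0.069, 0.998, 0.0]
wrist_force: [-4.5, -0.8, 2.4]
opening: -0.001
grasp_force: 2.4
```

Emit:
carry_out --deltas "-4 0 0 0 0 0 1;-8 0 0 0 0 0 1;-12 0 0 0 0 0 1;-16 0 0 0 0 0 1;-20 0 0 0 0 0 1;-24 0 0 0 0 0 1;-28 0 0 0 0 0 1;-32 0 0 0 0 0 1;-36 0 0 0 0 0 1;-40 0 0 0 0 0 1;-44 0 0 0 0 0 1;-48 0 0 0 0 0 1"

```text
time_s: 20.35
eef_pos: [0.5241, -0.1899, 0.0466]
eef_rot: [-0.001, 0.069, 0.998, -0.0]
wrist_force: [-7.8, -2.3, 3.1]
opening: 0.002
grasp_force: 3.3
```

Emit:
carry_out --deltas "-4 0 0 0 0 0 1;-8 0 0 0 0 0 1;-12 0 0 0 0 0 1;-16 0 0 0 0 0 1;-20 0 0 0 0 0 1;-24 0 0 0 0 0 1;-28 0 0 0 0 0 1;-31 0 0 0 0 0 1;-34 0 0 0 0 0 1;-37 0 0 0 0 0 1;-39 0 0 0 0 0 1;-39 0 0 0 0 0 1"

```text
time_s: 21.85
eef_pos: [0.5627, -0.1955, 0.0466]
eef_rot: [-0.001, 0.069, 0.998, -0.0]
wrist_force: [-7.8, -3.4, 3.6]
opening: 0.004
grasp_force: 3.4
```

```bash
python3 f.py
```

```text
t 21.85 loc mm [-44.0143189   -0.31114986  46.62991113] F along cab x -7.297706932468817 y -4.4407080182276815 z 3.554230905583818
```

Emit:
carry_out --deltas "-3 0 0 0 0 0 1;-6 0 0 0 0 0 1;-9 0 0 0 0 0 1;-9 0 0 0 0 0 1"

```text
time_s: 22.35
eef_pos: [0.5715, -0.1967, 0.0466]
eef_rot: [-0.001, 0.069, 0.998, -0.0]
wrist_force: [-6.6, -2.7, 4.5]
opening: 0.0
grasp_force: 3.5
```

Emit:
carry_out --deltas "-2 0 0 0 0 0 1;-2 0 0 0 0 0 1"

```text
time_s: 22.6
eef_pos: [0.5733, -0.197, 0.0465]
eef_rot: [-0.001, 0.069, 0.998, -0.0]
wrist_force: [-7.3, -2.1, 4.5]
opening: -0.001
grasp_force: 3.6
```

Emit:
carry_out --deltas "-2 0 0 0 0 0 1;-2 0 0 0 0 0 1"

```text
time_s: 22.85
eef_pos: [0.5752, -0.1973, 0.0465]
eef_rot: [-0.001, 0.069, 0.998, -0.0]
wrist_force: [-7.2, -3.4, 5.2]
opening: 0.006
grasp_force: 3.8
```

Emit:
carry_out --deltas "-2 0 0 0 0 0 1;-2 0 0 0 0 0 1"

```text
time_s: 23.1
eef_pos: [0.5772, -0.1975, 0.0465]
eef_rot: [-0.001, 0.069, 0.998, -0.0]
wrist_force: [-8.0, -2.7, 4.2]
opening: -0.002
grasp_force: 3.8
```

Emit:
carry_out --deltas "-2 0 0 0 0 0 1;-2 0 0 0 0 0 1"

```text
time_s: 23.35
eef_pos: [0.5791, -0.1977, 0.0465]
eef_rot: [-0.001, 0.069, 0.998, -0.0]
wrist_force: [-7.5, -2.3, 5.1]
opening: 0.0
grasp_force: 3.8
```

Emit:
carry_out --deltas "-2 0 0 0 0 0 1;-2 0 0 0 0 0 1"

```text
time_s: 23.6
eef_pos: [0.58, -0.1979, 0.0464]
eef_rot: [-0.002, 0.069, 0.998, 0.0]
wrist_force: [-12.3, -2.2, 6.9]
opening: 0.002
grasp_force: 6.2
```

The buffer is felt at the same depth. I'll let go slowly.

Emit:
carry_out --deltas "3 0 0 0 0 0 1;6 0 0 0 0 0 1;9 0 0 0 0 0 1;12 0 0 0 0 0 1;15 0 0 0 0 0 1;18 0 0 0 0 0 1;22 0 0 0 0 0 1;28 0 0 0 0 0 1;50 0 0 0 0 0 1;80 0 0 0 0 0 1;100 0 0 0 0 0 1;100 0 0 0 0 0 1"

```text
time_s: 25.1
eef_pos: [0.4821, -0.1833, 0.0467]
eef_rot: [0.0, 0.07, 0.998, 0.0]
wrist_force: [-0.3, 0.0, 0.3]
opening: 0.001
grasp_force: 0.0
```

Emit:
carry_out --deltas "0 0 -50 0 0 0 1;0 60 -110 0 0 0 1;0 120 -150 0 0 0 1;0 180 -150 0 0 0 1;0 180 -150 0 0 0 1"

```text
time_s: 25.72
eef_pos: [0.5097, -0.0026, 0.1989]
eef_rot: [0.002, 0.068, 0.998, 0.0]
wrist_force: [0.4, 0.1, -0.3]
opening: -0.004
grasp_force: 0.0
```

```bash
python3 f.py; python3 - <<'E'
from h import *
t=vision.camera('top');s=vision.camera('scene')
cv2.imwrite('pics/c6.png',np.hstack([cv2.resize(t[60:240,100:460],(440,220)),cv2.resize(s[120:400],(440,220))[:,:360]]))
E
```

```text
t 25.725 loc mm [-123.1478917   183.38932862  198.88508209] F along cab x 0.3589276236027417 y 0.18665185878187546 z -0.2962545402710781
```

View pics/c6.png

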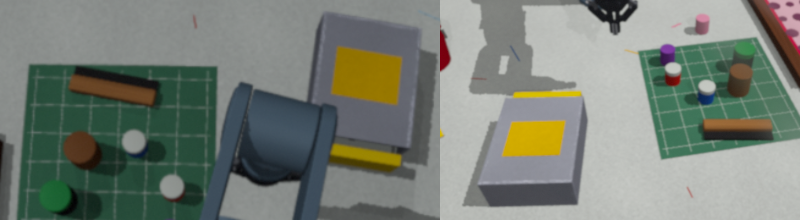

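The drawer is caught shut, with its yellow front back at its starting place. The other pots and the squeegee are where they were.

```bash
python3 -c "
from h import *
print(ctrl.hand_in())"
```

```text
the job is handed in; nothing more can be done
None
```

The black pot with the green lid was set upright in the drawer, the drawer is pressed shut and holding by itself, and the job was handed in at about 26 s; the last pictures show the drawer front back at its shut place and the other pots and the squeegee unmoved.

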